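# Release a left-hand threaded hub nut and take out the slotted washer

### The job

Get the sharpener ready for a new stone: its hub nut has a left-hand thread, so it loosens clockwise seen from above; feel that it gives that way, then turn it by its bar grip until it comes up against its stop, without forcing it there. Then gently ease the slotted washer out from under the nut by its tab, never wrenching it against the hub or the nut, and lay it flat in the square metal tray. Leave the nut up at its stop and the bowl, hone, spindle and faceplate where they are.

Things in the scene. Friction and masses are not known exactly. Their poses are not given: they have to be found in the camera images.
- sharpener: Flat bench sharpener, fixed to the bench: grey casing 260 x 200 mm, 86 mm high, reaching 105 mm to -x and 155 mm to +x (rear ledge) of the origin, with a pale round stone 156 mm across lying flat on it (stone top 108 mm above the bench). Origin on the bench under the stone's axis; z up.
- hub (a point): Centre of the hub recess floor, on the stud axis, 114 mm above the bench. The hub is 84 mm across; the recess is 64 mm across and its rim stands 3 mm above its floor, with the washer lying in it. A steel stud 16 mm thick rises through. The washer is pinned down by the nut on the stud; over 25 N between the washer and hub or nut is too rough.
- handle_grip (a point): Centre of the nut's black bar grip: 64 mm long (x), 14 wide (y), 26 tall, on the stud axis, 152 to 155 mm above the bench at first. Left-hand thread: clockwise from above raises it 3.5 mm per rad, dragging with some 0.25 N m, to a dead stop. The stop is 1.6 to 2.4 rad away; the bar's direction does not tell how far. The wrong way it soon jams. It stays captive.
- nut_flange (a point): Centre of the underside of the nut's round flange (40 mm across, 6 mm thick), on the stud axis, 33 mm below the bar's centre. It starts 0 to 3 mm above the washer and is 8.5 mm above it at the stop. Between flange and bar is a neck 22 mm thick and 14 mm tall.
- handle (a joint): Twist (rad) of the bar grip against the nut: the grip is sprung, 2.5 N m per rad, 0 unloaded, positive when driven clockwise. About 0.1 while the nut turns, rising fast against the stop: 0.2 (0.5 N m) is a sure sign of it. Beyond 0.45 either way (1.1 N m) the thread is being forced. It springs back when let go.
- washer_tab (a point): Centre of the washer's black upright grip tab: 24 mm long (washer x), 12 mm wide (y), 28 mm tall, its underside 10 mm above the stone. It lies 72 mm to the washer's -x from the disc centre and 15.5 mm above the disc's mid-plane. Grip it across its 12 mm.
- washer_disc (a point): Centre (mid-plane) of the slotted steel washer, 0.09 to 0.14 kg: disc 56 mm across, 5 thick, first on the stud axis. A 19 mm slot runs from the centre through the +x edge; a 14 mm wide arm leads to -x, to the tab. With the nut at its stop, lift it 5 to 6 mm (rim 3, flange at 8.5) and draw it to its own -x, which is within 0.5 rad of the sharpener's -x; it is clear after 50 mm.
- tray: Square metal tray, open on top, 160 x 160 mm, 30 mm high, walls and floor 4 mm; origin under its centre on the bench, axes along its sides. It may stand left or right.
- bowl: Round turned wooden bowl, 124 mm across, 55 mm high, a bystander that stands on the side where the tray is not; origin at its underside.
- hone (a point): Centre of a small honing stone 22 x 90 x 14 mm lying on the sharpener's rear ledge; a bystander.
- spindle: Upright turned wooden spindle, 52 mm across, 122 mm high, standing beyond on the left; origin at its underside; a bystander.
- faceplate: Dark round lathe faceplate with a hub, 90 mm across, 36 mm high, lying beyond on the right; origin at its underside; a bystander.
Not all that is in view belongs to the job. What is shaped like the part that bears washer_tab but purple or turquoise is not meant.

How it is judged:
On the way, in this order (a step that is already met when the one before it is completed fails the run):
1. the nut is turned clockwise up to its stop, with the washer still in its recess (z of handle_grip in the frame of sharpener above 0.1595 m and distance between washer_disc and hub below 0.01 m), for 0.2 s.
2. the washer is drawn out from under the nut (horizontal distance between washer_disc and hub above 0.045 m).
At the end, for the whole second after the job is handed in: The washer, disc and tab, lies flat (within 0.2 rad) and still on the floor of the tray, and the nut is still up within about 1.2 mm of its full rise (x of washer_disc in the frame of tray between -0.078 and 0.078 m and y of washer_disc in the frame of tray between -0.078 and 0.078 m and x of washer_tab in the frame of tray between -0.078 and 0.078 m and y of washer_tab in the frame of tray between -0.078 and 0.078 m and z of washer_disc in the frame of tray below 0.012 m and angle between washer_disc's own z axis and vertical below 0.2 rad and linear speed of washer below 0.02 m/s and z of handle_grip in the frame of sharpener above 0.1595 m); the robot touches nothing.
It fails at once if the nut is forced: its grip twisted more than 0.45 rad (1.1 N m) either way (value of joint handle above 0.45 rad or value of joint handle below -0.45 rad).
It fails at once if the washer is wrenched against the hub or the nut with more than 25 N (contact force between washer and sharpener above 25 N).
It fails at once if the washer is dropped or thrown (faster than 1.2 m/s) (linear speed of washer above 1.2 m/s).
It fails at once if the bowl, the hone, the spindle or the faceplate is shifted by more than 30 mm (distance of any of bowl, spindle, faceplate, hone from where it was at the start of the episode above 0.03 m).
It also fails if it takes over 69 s, if anything falls off the work surface, if the arm or the gripper's body presses on something with over 40 N, if the wrist force passes 120 N, or if a joint passes its speed limit or range.

### The arm

A 6-joint arm with a two-finger parallel gripper is mounted at the origin on the work surface. World frame = base frame: x ahead of the robot, y to its left, z up, the work surface at z = 0. Lengths are in m, angles in rad, forces in N, time in s.
With the tool pointing down it reaches from about 0.225 to 0.875 m from the base axis. Payload 3.4 kg.
Tool frame: the origin (TCP) lies at the very end of the fingers, on their centre line; the grasp point (between the pads) lies 19 mm behind it; z points along the fingers, y is the direction in which the jaws open and shut (so a half turn about z gives the same grasp; the last joint's range is limited). The gripper opens to 85 mm and grips with 20 to 120 N. Pads are 22 mm wide; open, the fingers measure 114 mm over their backs; the gripper's body (76 mm by 85 mm) begins 54 mm behind the grasp point. The pads swing forward as they close: fully open they stand 13 mm farther back than shut.
Start: joints at [-1.387, 0.276, 1.505, -0, 1.361, -0.121], TCP at [0.173, -0.549, 0.231] pointing down, gripper open.
Joint ranges: [-2.89, 2.89], [-0.75, 2.08], [0.22, 2.7], [-1.18, 4.32], [0.11, 2.71], [-2.7, 2.7]. Speed limits (rad/s): [2.57, 2.57, 3.14, 3.14, 3.14, 3.14].

### API

Orientations are given as a unit quaternion [w, x, y, z].
In Python, from rig import telemetry, cams, sign_off, spotter gives the robot as it stands.
- The arm moves only by the tool servo_tool, never from a script. Its argument "steps" is a list of rows, each a list of 6 numbers: the shift along the tool's x, y, z in mm, then the turn, a rotation vector about the tool's x, y, z in degrees. In form: [[x, y, z, ax, ay, az], ...]. A call has 1 to 8 rows; each row is the pose to reach, as a shift and turn from the pose commanded when the call began, along the tool's axes at that moment; what a row does not reach only later rows make up. A row lasts 1/10 s, in which the tool goes at most 50 mm and 8.59 degrees, less where a joint would pass 70% of its speed; a pose out of reach is approached as far as the arm can. A call with a gripper value outside its range is refused whole. "hand" is the closure in counts, from 0 (fully open) to 255 (shut), set as the call begins (left out, the last holds). The fingers move at their own pace and stop on an object; "grip_force" is the grip in N (left out, the last holds). Time passes only in rows, so rows that repeat a pose let the fingers close. It gives the time, the measured TCP pose, the force and the opening at its end, in the units of the state.
- telemetry.get_state(): the state, without advancing time (a new reading comes with each control period).
- cams.get_image(name): name is "scene" or "top" or "wrist"; returns (picture, depth): 420x560x3 uint8, red, green, blue; 420x560 float32, m along the optical axis (not along the pixel's ray), 0 where there is no reading.
- cams.camera_model(name): a dict with "camera_matrix" (3x3 intrinsics, pixels), "D" ([k1, k2, p1, p2, k3] as OpenCV has them; the pictures are not rectified), "origin" and "rotation" of the camera in the world; the wrist camera has in their place "tool_from_camera" (4x4, takes a point from camera to tool coordinates, whose origin is the TCP and whose axes are the flange's). Camera axes: x right, y up, looking along -z (the intrinsics and any distortion apply to the point x, -y, -z); pixel columns grow to the right and rows downward; lengths in m; the calibration is good to about 2 mm. A picture is of the moment at which its call begins: read the wrist's pose just before it. camera_model takes no time and is no camera call.
- sign_off(): hands the job in, once; it reports no verdict.
Trained networks look in the newest picture that a camera, given by its name, has taken for a name from the list of things; names that differ only in an ending like _2 or _b are one class to them, and where a whole thing is asked for, a point or a joint stands for the part that bears it (a point fixed in the world has none). Each returns a list of dicts, best first, with "conf" (0 to 1); they miss things now and then, are a little off and sometimes report something else, mostly with a low value. They report only what shows in the picture. A call takes as long as a camera call. They do not tell look-alikes from the thing itself.
- spotter.outline_of(query, camera): "region" (420x560 bool, what is visible of it) and "rect" ([left, top, width, height] in pixels, round what is visible of it).
The state is a dict: "clock": time; "qpos": joint angles; "qd": joint speeds; "effort": joint torques, N m; "position": TCP position; "ee_rot": TCP orientation; "contact_force": force on the tool from outside, world axes, zero at the start; "moment": the same for the moment, N m; "width": finger opening in m.
Only numpy, scipy, OpenCV 4.12 (cv2) and the standard library are available. Lean on these libraries where they do the work, as an engineer would, in place of code of your own. Each camera call takes 0.05 s, during which the arm holds its last target.

## Working session

There is one attempt and no reset: what is moved stays moved. The work goes in short steps, Python scripts to look and compute and a tool call to move; the robot and the scene stay as the last step left them, time stands still between calls to the robot, and variables do not carry over. Pictures are saved under pics/ and viewed, and the job is handed in when it is done.

Besides the shell and the picture viewer there is one more tool, called as a command line: name --pt "numbers of a row" for each row, then --argument value for the rest. servo_tool: Moves the arm, as the interface text tells. Its arguments: {"type":"object","properties":{"steps":{"type":"array","items":{"type":"array","items":{"type":"number"}}},"hand":{"type":"number"},"grip_force":{"type":"number"}},"required":["steps"]}

```bash
ls; mkdir -p pics; cat > h.py <<'E'
import numpy as np, cv2
from rig import telemetry, cams, sign_off, spotter
from scipy.spatial.transform import Rotation as R
def tool():
    s=telemetry.get_state(); q=s['ee_rot']; T=np.eye(4); T[:3,:3]=R.from_quat([q[1],q[2],q[3],q[0]]).as_matrix(); T[:3,3]=s['position']; return T
def grab(name,save=None):
    T=tool(); im,d=cams.get_image(name); m=cams.camera_model(name)
    if name=='wrist': C=T@np.array(m['tool_from_camera'])
    else:
        C=np.eye(4); C[:3,:3]=np.array(m['rotation']); C[:3,3]=m['origin']
    if save: cv2.imwrite('pics/'+save,im[:,:,::-1])
    return im,d,np.array(m['camera_matrix']),np.array(m['D'],float),C
def world(d,K,D,C,us,vs):
    p=np.stack([us,vs],-1).astype(np.float64).reshape(-1,1,2)
    n=cv2.undistortPoints(p,K,D).reshape(-1,2)
    z=d[np.asarray(vs,int),np.asarray(us,int)]
    P=np.stack([n[:,0]*z,-n[:,1]*z,-z],-1)
    return P@C[:3,:3].T+C[:3,3]
def region_pts(r,v):
    im,d,K,D,C=v
    vs,us=np.nonzero(r&(d>0)); return world(d,K,D,C,us,vs)
E
python3 - <<'E'
from h import *
s=telemetry.get_state()
for k in s: print(k,s[k])
for n in ['scene','top','wrist']:
    v=grab(n,n+'0.png')
    print(n,v[4].round(3).tolist())
    if n=='wrist': continue
    for q in ['sharpener','handle_grip','washer_tab','tray','bowl','hone','spindle','faceplate']:
        for o in spotter.outline_of(q,n)[:3]:
            P=region_pts(o['region'],v)
            print(q,round(o['conf'],2),np.round(o['rect']),np.median(P,0).round(3),P.min(0).round(3),P.max(0).round(3)) if len(P) else print(q,o['conf'],o['rect'])
E
```

```text
pics
clock 0.0
qpos [-1.38700563e+00  2.76628288e-01  1.50614768e+00  1.71333703e-05
  1.36068935e+00 -1.20977787e-01]
qd [ 0.00124324 -0.00064609  0.00077795 -0.00035776  0.0015605   0.00014156]
effort [-1.14263676e-03 -4.16783059e+01 -2.45804644e+01 -3.75878262e-04
  1.10203150e-02  5.67238523e-07]
position [ 0.17245722 -0.54797455  0.23041493]
ee_rot [-9.36132629e-04  9.88411810e-01  1.51793336e-01 -2.10295305e-05]
contact_force [-0.31717488  0.0207292   0.47909968]
moment [ 0.00340791  0.02398589 -0.05031017]
width 0.08488854486644146Traceback (most recent call last):
  File "<stdin>", line 5, in <module>
  File "h.py", line 10, in grab
    C=np.eye(4); C[:3,:3]=np.array(m['rotation']); C[:3,3]=m['origin']
                 ~^^^^^^^
ValueError: could not broadcast input array from shape (4,) into shape (3,3)
```

```bash
sed -i "s/C\[:3,:3\]=np.array(m\['rotation'\])/q=m['rotation']; C[:3,:3]=R.from_quat([q[1],q[2],q[3],q[0]]).as_matrix()/" h.py
python3 - <<'E'
from h import *
for n in ['scene','top','wrist']:
    v=grab(n,n+'0.png')
    print(n,v[4].round(3).tolist())
    if n=='wrist': continue
    for q in ['sharpener','handle_grip','washer_tab','tray','bowl','hone','spindle','faceplate']:
        for o in spotter.outline_of(q,n)[:3]:
            P=region_pts(o['region'],v)
            print(q,round(o['conf'],2),np.round(o['rect']),np.median(P,0).round(3),P.min(0).round(3),P.max(0).round(3)) if len(P) else print(q,o['conf'],o['rect'])
E
```

```text
scene [[-0.651, -0.576, 0.494, 1.146], [0.759, -0.487, 0.433, 0.518], [-0.009, 0.656, 0.754, 0.986], [0.0, 0.0, 0.0, 1.0]]
sharpener 0.9 [205. 196. 127. 106.] [0.662 0.057 0.086] [ 0.44  -0.134 -0.005] [0.785 0.149 0.169]
handle_grip 0.78 [263. 204.  25.  20.] [0.616 0.031 0.157] [ 0.558 -0.024  0.104] [0.645 0.047 0.169]
washer_tab 0.86 [281. 183.  37.  13.] [ 0.388 -0.077  0.005] [ 0.344 -0.126 -0.006] [ 0.434 -0.034  0.034]
washer_tab 0.62 [163. 220.  31.  35.] [ 0.767 -0.204  0.006] [ 0.699 -0.23  -0.004] [ 0.809 -0.168  0.036]
washer_tab 0.59 [264. 194.  34.  39.] [0.553 0.026 0.124] [ 0.496 -0.024  0.084] [0.637 0.056 0.151]
tray 0.66 [372. 236.  79.  74.] [0.437 0.34  0.005] [ 0.325  0.25  -0.003] [0.534 0.432 0.035]
bowl 0.55 [204. 133.  37.  33.] [ 0.438 -0.359  0.034] [ 0.352 -0.446 -0.004] [ 0.512 -0.28   0.059]
hone 0.8 [218. 232.  23.  27.] [ 0.727 -0.027  0.099] [ 0.703 -0.075  0.084] [0.748 0.013 0.104]
spindle 0.57 [334. 286.  25.  39.] [0.654 0.288 0.061] [ 0.564  0.249 -0.003] [0.67  0.308 0.122]
faceplate 0.96 [173. 185.  32.  25.] [ 0.643 -0.286  0.012] [ 0.587 -0
[... 582 characters left out ...]
104. 234.  74.  78.] [0.438 0.342 0.004] [ 0.347  0.247 -0.003] [0.529 0.429 0.034]
bowl 0.58 [403. 244.  53.  50.] [ 0.446 -0.355  0.027] [ 0.389 -0.423 -0.003] [ 0.511 -0.283  0.061]
bowl 0.29 [263. 186.  15.  29.] [0.609 0.024 0.165] [0.58  0.009 0.115] [0.643 0.042 0.169]
hone 0.85 [278. 143.  37.  22.] [ 0.722 -0.033  0.098] [ 0.699 -0.078  0.083] [0.749 0.013 0.103]
spindle 0.59 [150. 182.  31.  18.] [0.641 0.272 0.064] [ 0.619  0.255 -0.006] [0.671 0.328 0.123]
faceplate 0.83 [382. 179.  35.  35.] [ 0.631 -0.296  0.012] [ 0.588 -0.346 -0.004] [ 0.677 -0.257  0.04 ]
wrist [[0.299, 0.919, 0.256, 0.238], [-0.954, 0.288, 0.082, -0.527], [0.001, -0.269, 0.963, 0.374], [0.0, 0.0, 0.0, 1.0]]
```

```bash
python3 - <<'E'
import cv2,numpy as np
a=[cv2.imread(f'pics/{n}0.png') for n in ['scene','top']]
cv2.imwrite('pics/s0.png',cv2.resize(a[0],(784,588)));cv2.imwrite('pics/t0.png',cv2.resize(a[1],(784,588)))
E
```

```text
(no output)
```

View pics/s0.png

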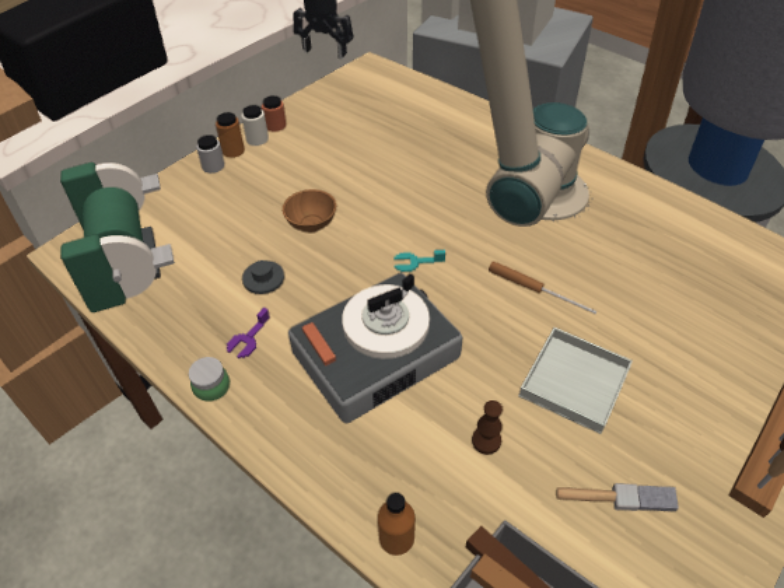

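View pics/t0.png

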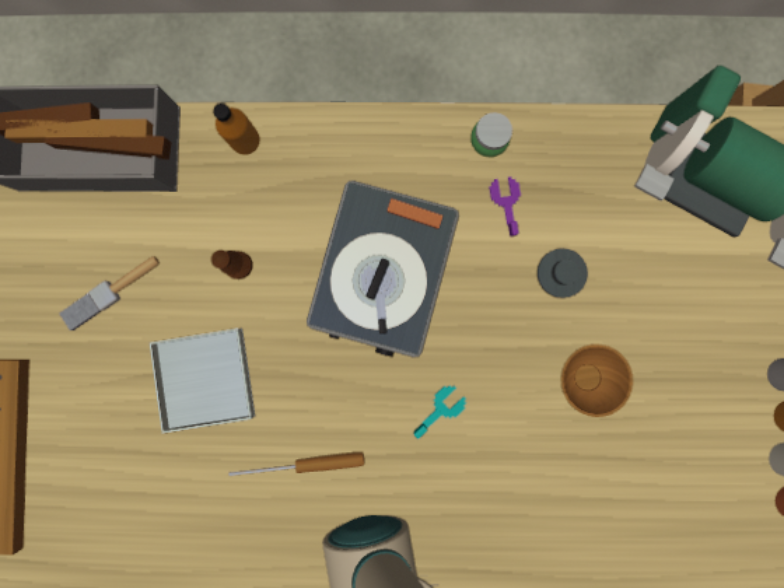

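servo_tool --pt "36 -26 -20 0 0 -8" --pt "72 -52 -40 0 0 -16" --pt "108 -78 -60 0 0 -24" --pt "144 -104 -80 0 0 -32" --pt "180 -130 -90 0 0 -40" --pt "216 -156 -90 0 0 -48" --pt "252 -182 -90 0 0 -56" --pt "288 -208 -90 0 0 -64" --hand 0

```text
clock: 1.8
position: [0.3857, -0.2621, 0.3217]
ee_rot: [0.001, 0.756, 0.655, 0.0]
contact_force: [-0.1, -0.7, -0.2]
width: 0.0854
```

```bash
cat >> h.py <<'E'
def go(p,yaw):
    "print shift in tool frame (mm) and turn to reach p with tool down, x-axis at yaw"
    T=tool(); p=np.array(p)
    Rt=np.array([[np.cos(yaw),np.sin(yaw),0],[np.sin(yaw),-np.cos(yaw),0],[0,0,-1]])
    d=T[:3,:3].T@(p-T[:3,3])*1000
    r=np.degrees(R.from_matrix(T[:3,:3].T@Rt).as_rotvec())
    s=telemetry.get_state()
    print('shift',d.round(1),'turn',r.round(1),'pos',T[:3,3].round(4),'yaw',np.arctan2(T[1,0],T[0,0]).round(3),'q',np.round(s['qpos'],2),'F',np.round(s['contact_force'],1),'M',np.round(s['moment'],2),'w',round(s['width'],4),'t',s['clock'])
E
python3 -c "
from h import *
go([0.6,0.02,0.32],2.79)"
```

```text
shift [309.9 171.8   1.7] turn [  0.    0.1 -78.1] pos [ 0.3857 -0.2621  0.3217] yaw 1.427 q [-0.75  0.07  1.55 -0.    1.53 -0.6 ] F [-0.1 -0.7 -0.2] M [ 0.01 -0.04 -0.  ] w 0.0854 t 1.8
```

servo_tool --pt "40 22 0 0 0 -8" --pt "80 44 0 0 0 -16" --pt "120 66 0 0 0 -24" --pt "160 88 0 0 0 -32" --pt "200 110 0 0 0 -40" --pt "240 132 0 0 0 -48" --pt "280 154 0 0 0 -56" --pt "310 172 0 0 0 -64"

```text
clock: 2.6
position: [0.6022, 0.0199, 0.3212]
ee_rot: [0.0, 0.293, 0.956, 0.0]
contact_force: [0.3, -0.8, -0.7]
width: 0.0851
```

servo_tool --pt "0 0 0 0 0 -8" --pt "0 0 0 0 0 -14" --pt "0 0 0 0 0 -14"

```text
clock: 2.9
position: [0.6011, 0.0178, 0.321]
ee_rot: [-0.0, 0.178, 0.984, -0.0]
contact_force: [-0.5, 0.4, 0.1]
width: 0.0855
```

```bash
python3 - <<'E'
from h import *
go([0.6,0.02,0.32],2.79)
v=grab('wrist','w1.png')
np.savez('w1.npz',d=v[1],K=v[2],D=v[3],C=v[4])
for q in ['sharpener','handle_grip','nut_flange','washer_tab','washer_disc','hone']:
    for o in spotter.outline_of(q,'wrist')[:3]:
        P=region_pts(o['region'],v)
        print(q,round(o['conf'],2),np.round(o['rect']),np.median(P,0).round(3),P.min(0).round(3),P.max(0).round(3))
        if q in('handle_grip','washer_tab','hone'): np.save(q+'1.npy',P)
E
```

```text
shift [1.8 1.6 1. ] turn [-0.  -0.  -0.4] pos [0.6011 0.0178 0.321 ] yaw 2.784 q [-0.09  0.28  1.28 -0.    1.58 -1.3 ] F [-0.5  0.4  0.1] M [-0.03  0.01 -0.  ] w 0.0855 t 2.9
sharpener 0.94 [202.  81. 170. 214.] [0.609 0.031 0.086] [ 0.488 -0.132 -0.001] [0.781 0.145 0.168]
handle_grip 0.58 [276. 160.  31.  64.] [0.609 0.027 0.166] [0.58  0.009 0.141] [0.64  0.043 0.168]
nut_flange 0.91 [272. 160.  35.  66.] [0.608 0.026 0.165] [0.58  0.007 0.117] [0.641 0.045 0.168]
washer_tab 0.95 [182. 298.  35.  26.] [ 0.777 -0.197  0.005] [ 0.596 -0.229 -0.001] [ 0.81  -0.025  0.341]
washer_tab 0.91 [247. 111.  68.  99.] [0.58  0.021 0.121] [ 0.526 -0.001  0.085] [0.633 0.054 0.151]
washer_tab 0.77 [130.   5.  45.  80.] [ 0.39  -0.083  0.005] [ 0.345 -0.129 -0.002] [ 0.433 -0.035  0.034]
washer_disc 0.93 [178. 295.  38.  33.] [ 0.776 -0.197  0.005] [ 0.597 -0.229 -0.   ] [ 0.806 -0.025  0.345]
washer_disc 0.91 [252. 113.  64.  99.] [0.581 0.021 0.121] [ 0.526 -0.003  0.085] [0.636 0.054 0.164]
washer_disc 0.6 [126.   0.  49.  81.] [ 0.389 -0.083  0.005] [ 0.345 -0.129 -0.002] [ 0.433 -0.035  0.034]
hone 0.82 [243. 268.  68.  19.] [ 0.721 -0.032  0.099] [ 0.699 -0.081  0.085] [0.745 0.012 0.101]
```

View pics/w1.png

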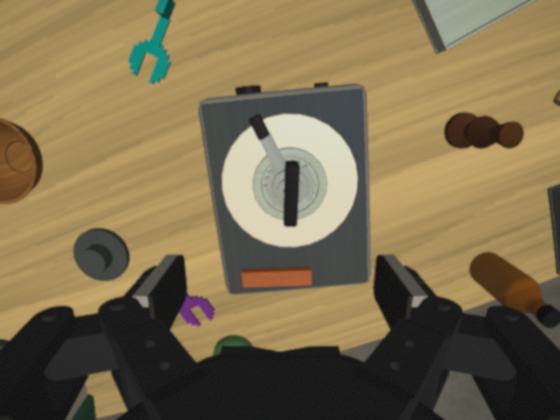

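```bash
cat > fit.py <<'E'
from h import *
def allpts(v):
    return region_pts(np.ones(v[1].shape,bool),v)
def rect(P):
    (c,wh,a)=cv2.minAreaRect((P[:,:2]*1000).astype(np.float32)); 
    if wh[0]<wh[1]: wh=wh[::-1]; a+=90
    return np.round(c,1),np.round(wh,1),round(np.radians((a+90)%180-90),3)
def trim(P):
    m=np.median(P,0); return P
def report(v,hub=(0.61,0.023),zoff=0):
    P=allpts(v); r=np.hypot(P[:,0]-hub[0],P[:,1]-hub[1])
    im=v[0]; 
    b=P[(r<0.045)&(P[:,2]>0.155)]
    print('bar',rect(b),'z',np.percentile(b[:,2],[50,95]).round(4),'mean',b.mean(0).round(4),len(b))
    d=b[:,:2]-b[:,:2].mean(0); w,V=np.linalg.eigh(d.T@d); print(' pca yaw',np.arctan2(V[1,1],V[0,1]))
    s=P[(r<0.095)&(P[:,2]>0.103)&(P[:,2]<0.1115)]
    (c,rad)=cv2.minEnclosingCircle((s[:,:2]*1000).astype(np.float32)); print('stone encl',np.round(c,1),rad,np.median(s[:,2]))
    t=P[(r>0.05)&(r<0.1)&(P[:,2]>0.138)]
    if len(t)>5:
        print('tab',rect(t),'z',np.median(t[:,2]).round(4),'mean',t.mean(0).round(4),len(t)); d=t[:,:2]-t[:,:2].mean(0); w,V=np.linalg.eigh(d.T@d); print(' pca yaw',np.arctan2(V[1,1],V[0,1]))
    return P
E
python3 - <<'E'
from fit import *
n=np.load('w1.npz'); v=(cv2.imread('pics/w1.png')[:,:,::-1],n['d'],n['K'],n['D'],n['C'])
P=report(v)
c=P[(P[:,2]>0.08)&(P[:,2]<0.092)&(abs(P[:,0]-.63)<.2)&(abs(P[:,1])<.2)]; print('casing',rect(c),np.median(c[:,2]))
v=grab('top'); P=report(v)
t=P[(P[:,2]>0.027)&(P[:,2]<0.04)&(abs(P[:,0]-.437)<.12)&(abs(P[:,1]-.34)<.12)];print('tray',rect(t),np.median(t[:,2]))
v=grab('scene');P=allpts(v);t=P[(P[:,2]>0.027)&(P[:,2]<0.04)&(abs(P[:,0]-.437)<.12)&(abs(P[:,1]-.34)<.12)];print('tray',rect(t),np.median(t[:,2]))
E
```

```text
bar (array([603.3,  27.7]), array([82.7, 66.4]), np.float64(0.536)) z [0.4074 0.4219] mean [0.5924 0.0308 0.3959] 27941
 pca yaw 1.1099223640138944
stone encl [611.2  25.9] 78.15811157226562 0.10780803506617115
tab (array([574.7,  28.5]), array([149.1,  83. ]), np.float64(1.213)) z 0.391 mean [0.5919 0.0105 0.3881] 23375
 pca yaw 1.2076057264100648
casing (array([635.6,  19.5]), array([254.9, 195.1]), np.float64(-0.267)) 0.08523365560255147
bar (array([602.4,  23.7]), array([89.9, 74.5]), np.float64(1.474)) z [0.7216 0.7257] mean [0.6018 0.0241 0.7195] 10413
 pca yaw 1.4601396857820144
stone encl [575.7  28.3] 68.84358978271484 0.10718422682714523
tab (array([581.,  17.]), array([130.8, 127.3]), np.float64(1.544)) z 0.7061 mean [0.5707 0.0059 0.702 ] 7446
 pca yaw 1.8171093255085018
tray (array([440.3, 337.5]), array([161.2, 160.7]), np.float64(-1.398)) 0.029189915240003472
tray (array([440.1, 339.8]), array([164.2, 162. ]), np.float64(0.169)) 0.029375480989581926
```

```bash
sed -i 's/P=allpts(v); r=/P=allpts(v); P=P[P[:,2]<0.185]; r=/; s/0.61,0.023/0.6112,0.026/' fit.py
python3 - <<'E'
from fit import *
n=np.load('w1.npz'); v=(cv2.imread('pics/w1.png')[:,:,::-1],n['d'],n['K'],n['D'],n['C'])
report(v)
go([0.6112,0.026,0.32],2.75)
E
```

```text
bar (array([610.7,  26. ]), array([63.4, 14.7]), np.float64(-0.374)) z [0.1658 0.1671] mean [0.6094 0.0265 0.1655] 939
 pca yaw 2.7510496883869333
stone encl [611.2  25.9] 78.15811157226562 0.10780803506617115
tab (array([540.1,  18.4]), array([24. , 12.3]), np.float64(0.09)) z 0.1457 mean [0.5397 0.0187 0.1455] 317
 pca yaw -3.0292145494805833
shift [-6.5 11.9  1.4] turn [-0.   0.   1.9] pos [0.6009 0.0171 0.3214] yaw 2.782 q [-0.09  0.28  1.28 -0.    1.58 -1.3 ] F [-0.4  0.3 -1.1] M [-0.05 -0.01  0.  ] w 0.0855 t 3.35
```

servo_tool --pt "-6.5 12 20 0 0 1.5" --pt "-6.5 12 60 0 0 1.5" --pt "-6.5 12 100 0 0 1.5" --pt "-6.5 12 130 0 0 1.5" --pt "-6.5 12 155 0 0 1.5" --pt "-6.5 12 155 0 0 1.5"

```text
clock: 3.95
position: [0.6085, 0.0264, 0.1624]
ee_rot: [-0.004, 0.191, 0.982, -0.001]
contact_force: [-0.1, -0.3, -0.1]
width: 0.0852
```

```bash
python3 - <<'E'
from fit import *
go([0.6110,0.026,0.1375],2.757)
v=grab('wrist','w2.png'); report(v)
E
```

```text
shift [-2.7  0.7 24.9] turn [-0.2 -0.5 -0. ] pos [0.6085 0.0264 0.1624] yaw 2.756 q [-0.07  0.37  1.53 -0.    1.24 -1.26] F [-0.1 -0.3 -0.1] M [0.01 0.04 0.01] w 0.0852 t 3.95
bar (array([610.7,  27. ]), array([86.8, 60.8]), np.float64(-1.502)) z [0.166  0.1823] mean [0.6079 0.0278 0.1678] 4173
 pca yaw 1.0215537803115238
stone encl [611.4  26.2] 77.9898452758789 0.10780270085482306
tab (array([571.8,  42. ]), array([110.7,  67.7]), np.float64(1.187)) z 0.1456 mean [0.5425 0.0204 0.1471] 1289
 pca yaw -2.637654712168606
```

View pics/w2.png

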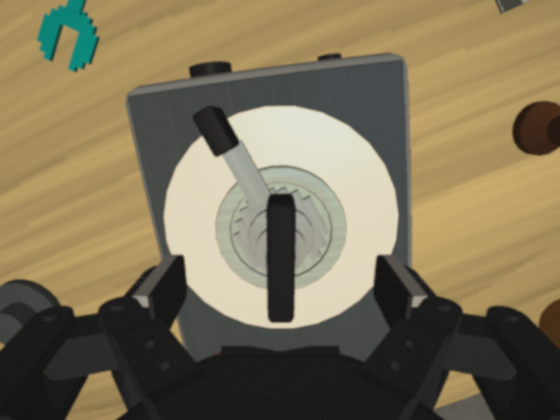

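servo_tool --pt "-1.5 0.5 15 0 0 0" --pt "-1.5 0.5 25 0 0 0" --pt "-1.5 0.5 25 0 0 0"

```text
clock: 4.3
position: [0.6126, 0.0261, 0.1412]
ee_rot: [-0.0, 0.191, 0.982, -0.0]
contact_force: [0.2, 0.2, -1.3]
width: 0.0854
```

```bash
python3 - <<'E'
from fit import *
go([0.6110,0.026,0.1375],2.757)
E
```

```text
shift [ 1.4 -0.7  3.7] turn [-0. -0. -0.] pos [0.6126 0.0261 0.1412] yaw 2.757 q [-0.07  0.39  1.56 -0.    1.19 -1.26] F [ 0.2  0.2 -1.3] M [-0.03 -0.02  0.04] w 0.0854 t 4.3
```

servo_tool --pt "1 -0.5 3 0 0 0" --pt "1 -0.5 3 0 0 0"

```text
clock: 4.5
position: [0.6119, 0.0261, 0.1389]
ee_rot: [0.0, 0.191, 0.982, 0.0]
contact_force: [-0.2, -0.9, -0.3]
width: 0.0852
```

servo_tool --pt "0 0 0 0 0 0" --pt "0 0 0 0 0 0" --pt "0 0 0 0 0 0" --pt "0 0 0 0 0 0" --pt "0 0 0 0 0 0" --pt "0 0 0 0 0 0" --pt "0 0 0 0 0 0" --pt "0 0 0 0 0 0" --hand 255 --grip_force 60

```text
clock: 5.3
position: [0.6116, 0.0256, 0.1387]
ee_rot: [0.0, 0.191, 0.982, -0.0]
contact_force: [-1.8, -2.4, 5.3]
width: 0.0169
```

```bash
python3 - <<'E'
from fit import *
go([0.6110,0.026,0.1375],2.757)
E
```

```text
shift [0.7 0.1 1.2] turn [-0.1  0.   0. ] pos [0.6116 0.0256 0.1387] yaw 2.757 q [-0.07  0.39  1.57 -0.    1.18 -1.26] F [-1.8 -2.4  5.3] M [-0.51  0.38  0.02] w 0.0169 t 5.3
```

servo_tool --pt "0 0 0 0 0 0" --pt "0 0 0 0 0 3" --pt "0 0 -0.2 0 0 6" --pt "0 0 -0.4 0 0 9" --pt "0 0 -0.4 0 0 9"

```text
clock: 5.8
position: [0.6116, 0.0255, 0.1391]
ee_rot: [0.0, 0.268, 0.964, -0.001]
contact_force: [-2.6, -2.5, 5.7]
width: 0.0167
```

```bash
python3 - <<'E'
from fit import *
go([0.6110,0.026,0.1375],2.757)
E
```

```text
shift [0.7 0.1 1.6] turn [-0.1  0.  -9. ] pos [0.6116 0.0255 0.1391] yaw 2.6 q [-0.07  0.39  1.57 -0.    1.18 -1.1 ] F [-2.6 -2.5  5.7] M [-0.52  0.41  0.11] w 0.0167 t 5.8
```

servo_tool --pt "0 0 -0.3 0 0 5" --pt "0 0 -0.6 0 0 10" --pt "0 0 -0.9 0 0 15" --pt "0 0 -1.2 0 0 20"

```text
clock: 6.2
position: [0.6114, 0.0253, 0.1403]
ee_rot: [0.0, 0.432, 0.902, -0.001]
contact_force: [-3.0, -2.6, 5.8]
width: 0.0167
```

```bash
python3 - <<'E'
from fit import *
go([0.6110,0.026,0.1375],2.757)
v=grab('wrist','w3.png')
E
```

```text
shift [0.8 0.1 2.8] turn [ -0.1   0.  -29.1] pos [0.6114 0.0253 0.1403] yaw 2.248 q [-0.07  0.39  1.56 -0.    1.19 -0.75] F [-3.  -2.6  5.8] M [-0.59  0.52  0.24] w 0.0167 t 6.2
```

View pics/w3.png

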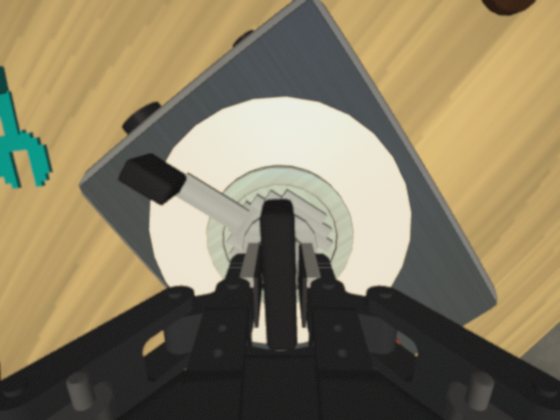

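servo_tool --pt "0 0 -0.4 0 0 6" --pt "0 0 -0.7 0 0 12" --pt "0 0 -1.1 0 0 18" --pt "0 0 -1.5 0 0 24" --pt "0 0 -1.8 0 0 30" --pt "0 0 -2.2 0 0 36" --pt "0 0 -2.6 0 0 42" --pt "0 0 -2.9 0 0 48"

```text
clock: 7.05
position: [0.6109, 0.0252, 0.1432]
ee_rot: [0.0, 0.762, 0.648, -0.001]
contact_force: [-3.3, -3.7, 6.7]
width: 0.0169
```

```bash
python3 - <<'E'
from fit import *
go([0.6110,0.026,0.1375],2.757)
E
```

```text
shift [0.8 0.  5.7] turn [ -0.1   0.1 -77.2] pos [0.6109 0.0252 0.1432] yaw 1.41 q [-0.07  0.39  1.56 -0.    1.19  0.09] F [-3.3 -3.7  6.7] M [-0.68  0.67  0.28] w 0.0169 t 7.05
```

servo_tool --pt "0 0 -0.2 0 0 4" --pt "0 0 -0.5 0 0 8" --pt "0 0 -0.7 0 0 12"

```text
clock: 7.35
position: [0.6107, 0.0252, 0.144]
ee_rot: [0.0, 0.825, 0.565, -0.001]
contact_force: [-4.3, -2.8, 7.1]
width: 0.0166
```

```bash
python3 -c "
from h import *
go([0.6110,0.026,0.1375],2.757)"
```

```text
shift [ 0.8 -0.   6.5] turn [ -0.2   0.1 -89.1] pos [0.6107 0.0252 0.144 ] yaw 1.202 q [-0.07  0.39  1.56 -0.    1.2   0.3 ] F [-4.3 -2.8  7.1] M [-0.6   0.69  0.29] w 0.0166 t 7.35
```

servo_tool --pt "0 0 -0.2 0 0 3" --pt "0 0 -0.4 0 0 6" --pt "0 0 -0.6 0 0 9"

```text
clock: 7.65
position: [0.6106, 0.0253, 0.1445]
ee_rot: [0.0, 0.866, 0.499, -0.001]
contact_force: [-4.0, -4.2, 6.5]
width: 0.0167
```

```bash
python3 -c "
from h import *
go([0.6110,0.026,0.1375],2.757)"
```

```text
shift [ 0.8 -0.   7. ] turn [ -0.2   0.1 -98.1] pos [0.6106 0.0253 0.1445] yaw 1.045 q [-0.07  0.39  1.56 -0.    1.2   0.45] F [-4.  -4.2  6.5] M [-0.59  0.68  0.26] w 0.0167 t 7.65
```

servo_tool --pt "0 0 -0.2 0 0 3" --pt "0 0 -0.4 0 0 6" --pt "0 0 -0.6 0 0 9"

```text
clock: 7.95
position: [0.6105, 0.0253, 0.145]
ee_rot: [0.0, 0.903, 0.43, -0.001]
contact_force: [-3.9, -2.5, 6.9]
width: 0.0165
```

```bash
python3 -c "
from h import *
go([0.6110,0.026,0.1375],2.757)"
```

```text
shift [ 0.8 -0.   7.5] turn [-2.000e-01  1.000e-01 -1.071e+02] pos [0.6105 0.0253 0.145 ] yaw 0.888 q [-0.07  0.39  1.56 -0.    1.2   0.61] F [-3.9 -2.5  6.9] M [-0.59  0.74  0.3 ] w 0.0165 t 7.95
```

servo_tool --pt "0 0 -0.2 0 0 3" --pt "0 0 -0.4 0 0 6"

```text
clock: 8.15
position: [0.6105, 0.0254, 0.1454]
ee_rot: [0.0, 0.924, 0.382, -0.001]
contact_force: [-3.7, -3.0, 7.5]
width: 0.0167
```

```bash
python3 -c "
from h import *
go([0.6110,0.026,0.1375],2.757)"
```

```text
shift [ 0.8 -0.   7.9] turn [-2.000e-01  1.000e-01 -1.131e+02] pos [0.6105 0.0254 0.1454] yaw 0.784 q [-0.07  0.39  1.56 -0.    1.2   0.72] F [-3.7 -3.   7.5] M [-0.5   0.76  0.25] w 0.0167 t 8.15
```

servo_tool --pt "0 0 -0.2 0 0 3" --pt "0 0 -0.4 0 0 6"

```text
clock: 8.35
position: [0.6104, 0.0255, 0.1458]
ee_rot: [0.0, 0.943, 0.333, -0.001]
contact_force: [-4.2, -3.2, 6.6]
width: 0.0168
```

```bash
python3 -c "
from h import *
go([0.6110,0.026,0.1375],2.757)"
```

```text
shift [ 0.8 -0.   8.3] turn [-2.000e-01  1.000e-01 -1.191e+02] pos [0.6104 0.0255 0.1458] yaw 0.679 q [-0.07  0.39  1.56 -0.    1.2   0.82] F [-4.2 -3.2  6.6] M [-0.48  0.73  0.35] w 0.0168 t 8.35
```

servo_tool --pt "0 0 -0.1 0 0 2" --pt "0 0 -0.2 0 0 4"

```text
clock: 8.55
position: [0.6104, 0.0255, 0.146]
ee_rot: [0.0, 0.954, 0.3, -0.001]
contact_force: [-3.8, -3.9, 6.0]
width: 0.0172
```

```bash
python3 -c "
from h import *
go([0.6110,0.026,0.1375],2.757)"
```

```text
shift [ 0.8 -0.1  8.5] turn [-2.00e-01  1.00e-01 -1.23e+02] pos [0.6104 0.0255 0.146 ] yaw 0.61 q [-0.07  0.39  1.56 -0.    1.2   0.89] F [-3.8 -3.9  6. ] M [-0.5   0.69  0.43] w 0.0172 t 8.55
```

servo_tool --pt "0 0 0 0 0 2" --pt "0 0 0 0 0 2"

```text
clock: 8.75
position: [0.6104, 0.0255, 0.146]
ee_rot: [0.0, 0.959, 0.284, -0.001]
contact_force: [-4.4, -2.9, 6.8]
width: 0.0168
```

```bash
python3 -c "
from h import *
go([0.6110,0.026,0.1375],2.757)
import time
for i in range(2): grab('wrist'); print(telemetry.get_state()['moment'])"
```

```text
shift [ 0.8 -0.1  8.5] turn [-2.000e-01  1.000e-01 -1.249e+02] pos [0.6104 0.0255 0.146 ] yaw 0.577 q [-0.07  0.39  1.56 -0.    1.2   0.92] F [-4.4 -2.9  6.8] M [-0.5   0.71  0.5 ] w 0.0168 t 8.75
[-0.53319895  0.75247996  0.54239703]
[-0.55708875  0.74005605  0.49258638]
```

servo_tool --pt "0 0 0 0 0 -4" --pt "0 0 0 0 0 -8" --pt "0 0 0 0 0 -8"

```text
clock: 9.15
position: [0.6104, 0.0255, 0.1459]
ee_rot: [0.0, 0.937, 0.35, -0.001]
contact_force: [-3.6, -4.3, 6.1]
width: 0.017
```

servo_tool --pt "0 0 0 0 0 0" --pt "0 0 0 0 0 0" --pt "0 0 0 0 0 0" --pt "0 0 0 0 0 0" --pt "0 0 0 0 0 0" --pt "0 0 0 0 0 0" --hand 0

```text
clock: 9.75
position: [0.6118, 0.0262, 0.1456]
ee_rot: [-0.0, 0.937, 0.35, 0.0]
contact_force: [-0.4, 0.4, 0.7]
width: 0.0853
```

servo_tool --pt "0 0 -15 0 0 0" --pt "0 0 -50 0 0 0" --pt "0 0 -90 0 0 0" --pt "0 0 -90 0 0 0"

```text
clock: 10.15
position: [0.6152, 0.026, 0.2419]
ee_rot: [0.002, 0.937, 0.35, 0.006]
contact_force: [0.5, 0.0, 0.7]
width: 0.0855
```

```bash
python3 - <<'E'
from fit import *
go([0.540,0.0185,0.22],0.1)
v=grab('wrist','w4.png')
np.savez('w4.npz',d=v[1],K=v[2],D=v[3],C=v[4]); report(v)
v=grab('top'); report(v)
E
```

```text
shift [-61.9 -43.8  21. ] turn [ 0.3 -0.6 35.2] pos [0.6152 0.026  0.2419] yaw 0.715 q [-0.07  0.33  1.41  0.    1.4   0.79] F [0.5 0.  0.7] M [0.   0.03 0.01] w 0.0855 t 10.15
bar (array([611.7,  26.5]), array([64.2, 14.5]), np.float64(0.702)) z [0.173  0.1741] mean [0.6136 0.0284 0.1724] 1760
 pca yaw -2.4478087705596443
stone encl [611.7  26.3] 77.95661926269531 0.10769416201193893
tab (array([540.1,  18.8]), array([24.2, 12.4]), np.float64(0.125)) z 0.1454 mean [0.5414 0.0196 0.1447] 419
 pca yaw -3.0039350900374027
bar (array([586.8,   6.8]), array([9.3, 4.3]), np.float64(-0.963)) z [0.1714 0.1737] mean [0.5863 0.0069 0.1702] 12
 pca yaw 2.0566886402221822
stone encl [587.4  33.5] 69.1811752319336 0.10717295611310296
tab (array([538.4,  17.6]), array([22.5, 11.7]), np.float64(0.118)) z 0.1449 mean [0.5387 0.0176 0.145 ] 61
 pca yaw -3.014576817694786
```

View pics/w4.png

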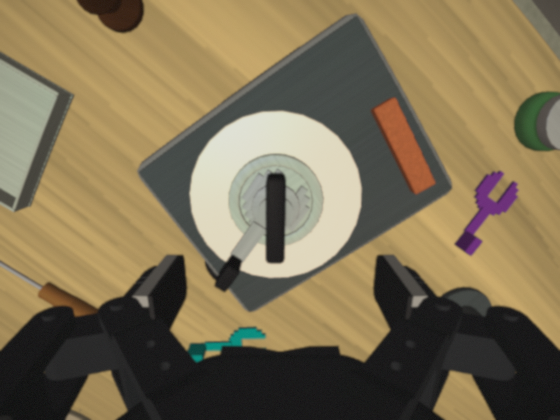

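servo_tool --pt "-15 -11 0 0 0 8" --pt "-31 -22 0 0 0 16" --pt "-46 -33 0 0 0 24" --pt "-62 -44 0 0 0 32" --pt "-62 -44 0 0 0 34.5" --pt "-62 -44 0 0 0 34.5"

```text
clock: 10.85
position: [0.5347, 0.0188, 0.2343]
ee_rot: [-0.0, 0.998, 0.056, -0.001]
contact_force: [-0.2, 0.2, 0.6]
width: 0.0855
```

```bash
python3 - <<'E'
from fit import *
go([0.540,0.0187,0.121],0.11)
v=grab('wrist','w5.png');report(v)
go([0.540,0.0187,0.121],0.11)
E
```

```text
shift [  5.6   0.7 113.3] turn [-0.   0.2  0.2] pos [0.5347 0.0188 0.2343] yaw 0.113 q [-0.09  0.22  1.58 -0.    1.35  1.36] F [-0.2  0.2  0.6] M [0.02 0.03 0.01] w 0.0855 t 10.85
bar (array([611.1,  26.6]), array([63.6, 14.9]), np.float64(0.689)) z [0.173  0.1743] mean [0.6118 0.0269 0.1729] 2353
 pca yaw -2.4455198087861474
stone encl [611.5  26.1] 77.87483215332031 0.10772872451190765
tab (array([540.4,  19.3]), array([23.8, 11.5]), np.float64(0.111)) z 0.1453 mean [0.5411 0.0194 0.1451] 504
 pca yaw -3.034834370052158
shift [  4.8   0.6 113.5] turn [-0.   0.1  0.2] pos [0.5353 0.0188 0.2345] yaw 0.114 q [-0.09  0.22  1.58 -0.    1.35  1.36] F [0.3 0.2 0.2] M [-0.02  0.02 -0.01] w 0.0855 t 10.9
```

View pics/w5.png

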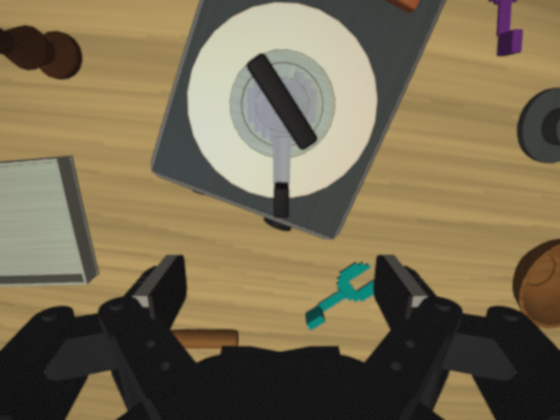

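servo_tool --pt "4.5 0 30 0 0 0" --pt "4.5 0 60 0 0 0" --pt "4.5 0 85 0 0 0" --pt "4.5 0 100 0 0 0" --pt "4.5 0 100 0 0 0" --pt "4.5 0 100 0 0 0" --hand 90

```text
clock: 11.5
position: [0.5408, 0.0192, 0.1353]
ee_rot: [-0.0, 0.998, 0.057, -0.0]
contact_force: [0.0, 0.6, 0.4]
width: 0.055
```

```bash
python3 - <<'E'
from fit import *
v=grab('wrist','w6.png')
go([0.5404,0.0192,0.121],0.11)
E
```

```text
shift [-0.9 -0.1 15.1] turn [ 0.  -0.   0.2] pos [0.5413 0.0192 0.1361] yaw 0.113 q [-0.09  0.3   1.73 -0.    1.12  1.36] F [ 0.2  0.8 -0.9] M [-0.02 -0.02 -0.02] w 0.0555 t 11.55
```

View pics/w6.png

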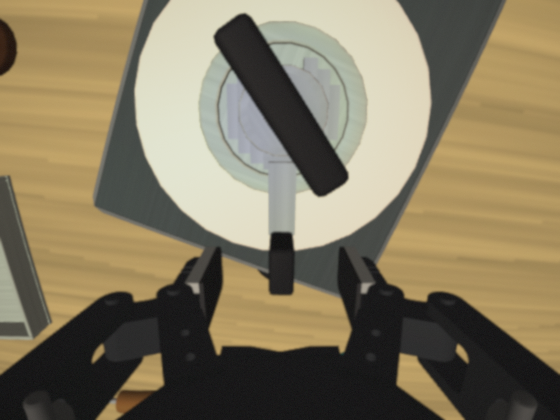

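servo_tool --pt "-0.5 0 10 0 0 0" --pt "-0.5 0 14 0 0 0" --pt "-0.5 0 14 0 0 0" --pt "-0.5 0 14 0 0 0"

```text
clock: 11.95
position: [0.54, 0.0191, 0.1218]
ee_rot: [0.0, 0.998, 0.056, 0.0]
contact_force: [-0.2, 0.4, -0.0]
width: 0.0548
```

servo_tool --pt "0 0 0 0 0 0" --pt "0 0 0 0 0 0" --pt "0 0 0 0 0 0" --pt "0 0 0 0 0 0" --pt "0 0 0 0 0 0" --pt "0 0 0 0 0 0" --pt "0 0 0 0 0 0" --hand 255 --grip_force 20

```text
clock: 12.65
position: [0.5402, 0.0191, 0.1219]
ee_rot: [0.0, 0.998, 0.056, 0.0]
contact_force: [0.5, -0.5, 2.0]
width: 0.0115
```

```bash
python3 - <<'E'
from fit import *
v=grab('wrist','w7.png')
go([0.5404,0.0192,0.121],0.11)
E
```

```text
shift [ 0.2 -0.1  0.9] turn [ 0.  -0.   0.2] pos [0.5402 0.0191 0.1219] yaw 0.113 q [-0.09  0.31  1.75 -0.    1.08  1.36] F [-0.4  0.1  1.6] M [0.   0.03 0.02] w 0.0114 t 12.7
```

View pics/w7.png

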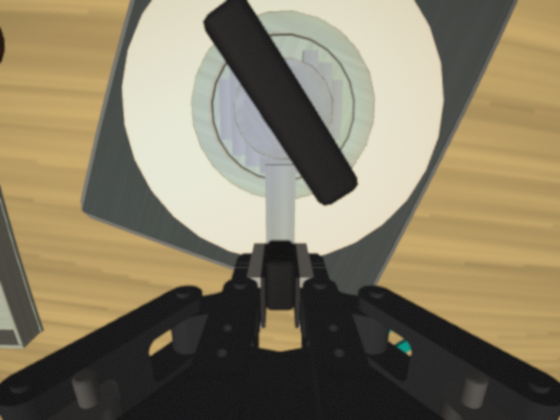

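servo_tool --pt "0 0 0 0 0 0" --pt "0 0 0 0 0 0" --pt "0 0 -1 0 0 0" --pt "0 0 -2 0 0 0" --pt "0 0 -3 0 0 0" --pt "0 0 -3 0 0 0" --grip_force 60

```text
clock: 13.3
position: [0.5399, 0.0192, 0.1245]
ee_rot: [-0.0, 0.998, 0.056, -0.0]
contact_force: [-0.5, -0.8, -1.3]
width: 0.0105
```

```bash
python3 -c "
from h import *
go([0.5404,0.0192,0.127],0.11)"
```

```text
shift [ 0.5  0.  -2.5] turn [-0.   0.   0.2] pos [0.5399 0.0192 0.1245] yaw 0.113 q [-0.09  0.31  1.74 -0.    1.09  1.36] F [-0.5 -0.8 -1.3] M [-0.03  0.03 -0.03] w 0.0105 t 13.3
```

servo_tool --pt "0 0 -1 0 0 0" --pt "0 0 -2 0 0 0" --pt "0 0 -2.7 0 0 0" --pt "0 0 -2.7 0 0 0"

```text
clock: 13.7
position: [0.5401, 0.0191, 0.1275]
ee_rot: [0.0, 0.998, 0.056, 0.0]
contact_force: [0.7, 0.2, -0.6]
width: 0.0108
```

```bash
python3 - <<'E'
from fit import *
go([0.5404,0.0192,0.127],0.11)
v=grab('wrist','w8.png'); P=region_pts(np.ones(v[1].shape,bool),v)
# profile along washer x axis
c=np.array([.5402,.0191]);u=np.array([np.cos(.11),np.sin(.11)]);n=np.array([-u[1],u[0]])
a=(P[:,:2]-c)@u; b=(P[:,:2]-c)@n
for lo in range(14,60,4):
    m=(a>lo/1e3)&(a<(lo+4)/1e3)&(abs(b)<.005)&(P[:,2]<.14)
    print(lo,m.sum(),np.median(P[m,2]).round(4) if m.sum() else None)
for lo in range(44,100,6):
    m=(a>lo/1e3)&(a<(lo+6)/1e3)&(P[:,2]<.135)&(P[:,2]>.112)&(abs(b)>.012)&(abs(b)<.025)
    print(lo,m.sum(),np.median(P[m,2]).round(4) if m.sum() else None)
E
```

```text
shift [ 0.3 -0.   0.5] turn [ 0.  -0.   0.2] pos [0.5401 0.0191 0.1275] yaw 0.113 q [-0.09  0.3   1.74 -0.    1.1   1.36] F [ 0.7  0.2 -0.6] M [-0.01  0.03 -0.01] w 0.0108 t 13.7
14 160 0.1271
18 166 0.1272
22 171 0.1271
26 170 0.127
30 176 0.127
34 187 0.1272
38 185 0.1271
42 192 0.1271
46 210 0.1252
50 124 0.1326
54 79 0.1334
58 0 None
44 301 0.1164
50 290 0.1239
56 396 0.1245
62 496 0.1247
68 515 0.1253
74 566 0.1249
80 538 0.1246
86 384 0.124
92 343 0.1164
98 419 0.1165
```

View pics/w8.png

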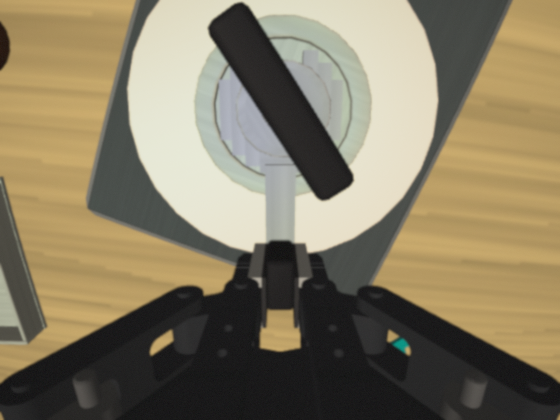

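servo_tool --pt "-4 0 0 0 0 0" --pt "-8 0 0 0 0 0" --pt "-12 0 0 0 0 0" --pt "-16 0 0 0 0 0"

```text
clock: 14.15
position: [0.5236, 0.0173, 0.1274]
ee_rot: [0.0, 0.998, 0.056, -0.0]
contact_force: [0.6, -0.2, -0.5]
width: 0.0108
```

```bash
python3 -c "
from h import *
go([0.5404,0.0192,0.127],0.11)"
```

```text
shift [16.9  0.   0.4] turn [0.  0.  0.2] pos [0.5236 0.0173 0.1274] yaw 0.113 q [-0.1   0.28  1.77 -0.    1.09  1.36] F [ 0.6 -0.2 -0.5] M [0.05 0.04 0.05] w 0.0108 t 14.15
```

servo_tool --pt "-6 0 0 0 0 0" --pt "-12 0 0 0 0 0" --pt "-18 0 0 0 0 0" --pt "-24 0 0 0 0 0" --pt "-30 0 0 0 0 0" --pt "-36 0 0 0 0 0" --pt "-42 0 0 0 0 0" --pt "-46 0 0 0 0 0"

```text
clock: 14.95
position: [0.4777, 0.0121, 0.1274]
ee_rot: [0.0, 0.998, 0.056, -0.0]
contact_force: [-1.1, 0.8, -1.1]
width: 0.0107
```

```bash
python3 - <<'E'
from h import *
go([0.397,0.3315,0.16],0.171)
grab('wrist','w9.png')
E
```

```text
shift [ -44.3 -326.4  -32.6] turn [ 0.   0.  -3.3] pos [0.4777 0.0121 0.1274] yaw 0.113 q [-0.12  0.22  1.87 -0.    1.06  1.34] F [-1.1  0.8 -1.1] M [0.02 0.08 0.01] w 0.0107 t 14.95
```

View pics/w9.png

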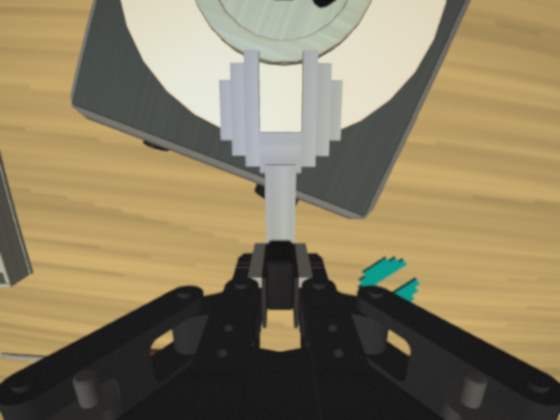

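servo_tool --pt "-10 0 -8 0 0 0" --pt "-22 0 -20 0 0 0" --pt "-35 -20 -32 0 0 0" --pt "-44 -55 -40 0 0 0" --pt "-44 -95 -40 0 0 -1" --pt "-44 -135 -40 0 0 -2" --pt "-44 -175 -40 0 0 -3" --pt "-44 -200 -40 0 0 -3"

```text
clock: 15.8
position: [0.4112, 0.2081, 0.1687]
ee_rot: [-0.001, 0.997, 0.083, 0.001]
contact_force: [1.0, -0.7, -0.9]
width: 0.0106
```

servo_tool --pt "0 -30 0 0 0 0" --pt "0 -65 0 0 0 0" --pt "0 -95 0 0 0 0" --pt "0 -115 0 0 0 0" --pt "0 -125 0 0 0 0" --pt "0 -125 0 0 0 0"

```text
clock: 16.4
position: [0.3913, 0.3298, 0.168]
ee_rot: [-0.0, 0.997, 0.083, 0.0]
contact_force: [0.5, -0.7, -1.3]
width: 0.0109
```

```bash
python3 - <<'E'
from fit import *
go([0.397,0.3315,0.0115],0.171)
v=grab('wrist','w10.png'); P=allpts(v)
t=P[(P[:,2]>0.026)&(P[:,2]<0.034)&(abs(P[:,0]-.44)<.12)&(abs(P[:,1]-.339)<.12)];print('tray',rect(t),len(t))
E
```

```text
shift [  5.8  -0.7 156.5] turn [-0.  -0.  -0.2] pos [0.3913 0.3298 0.168 ] yaw 0.167 q [ 0.56  0.23  1.74 -0.    1.17  1.97] F [ 0.5 -0.7 -1.3] M [-0.06  0.04 -0.02] w 0.0109 t 16.4
tray (array([440. , 338.8]), array([160.9, 160.2]), np.float64(-1.4)) 3516
```

View pics/w10.png

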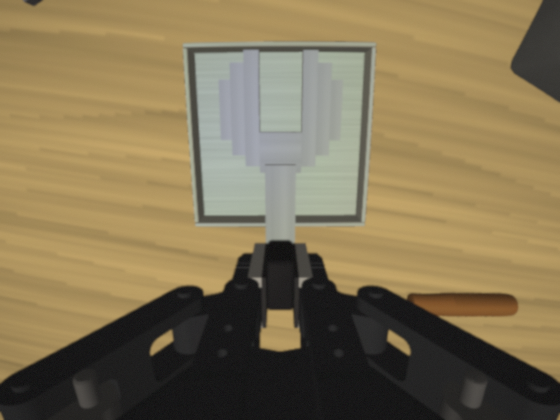

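servo_tool --pt "5.5 -0.5 30 0 0 0" --pt "5.5 -0.5 60 0 0 0" --pt "5.5 -0.5 90 0 0 0" --pt "5.5 -0.5 115 0 0 0" --pt "5.5 -0.5 135 0 0 0" --pt "5.5 -0.5 147 0 0 0" --pt "5.5 -0.5 150 0 0 0" --pt "5.5 -0.5 150 0 0 0"

```text
clock: 17.25
position: [0.3974, 0.3302, 0.0176]
ee_rot: [0.0, 0.997, 0.082, 0.0]
contact_force: [2.0, 0.2, -0.6]
width: 0.011
```

```bash
python3 -c "
from h import *
go([0.397,0.3313,0.0119],0.171)"
```

```text
shift [-0.2 -1.2  5.7] turn [ 0.  -0.  -0.4] pos [0.3974 0.3302 0.0176] yaw 0.165 q [ 0.56  0.4   1.92 -0.    0.81  1.97] F [ 2.   0.2 -0.6] M [-0.01  0.05 -0.03] w 0.011 t 17.25
```

servo_tool --pt "0 0 2 0 0 0" --pt "0 0 4 0 0 0" --pt "0 0 5 0 0 0" --pt "0 0 5 0 0 0"

```text
clock: 17.65
position: [0.397, 0.3307, 0.0126]
ee_rot: [-0.0, 0.997, 0.083, 0.0]
contact_force: [0.1, 0.1, -0.3]
width: 0.0109
```

```bash
python3 -c "
from h import *
go([0.397,0.3313,0.0119],0.171)"
```

```text
shift [ 0.1 -0.6  0.7] turn [-0.  -0.  -0.3] pos [0.397  0.3307 0.0126] yaw 0.165 q [ 0.56  0.41  1.93 -0.    0.8   1.97] F [ 0.1  0.1 -0.3] M [0.01 0.04 0.01] w 0.0109 t 17.65
```

servo_tool --pt "0 0 0.7 0 0 0" --pt "0 0 0.7 0 0 0"

```text
clock: 17.85
position: [0.3971, 0.3308, 0.012]
ee_rot: [-0.0, 0.997, 0.083, 0.0]
contact_force: [-0.2, -0.7, 1.5]
width: 0.0108
```

servo_tool --pt "0 0 0 0 0 0" --pt "0 0 0 0 0 0" --pt "0 0 0 0 0 0" --pt "0 0 0 0 0 0" --pt "0 0 0 0 0 0" --hand 110

```text
clock: 18.35
position: [0.397, 0.3306, 0.0116]
ee_rot: [0.0, 0.997, 0.082, -0.0]
contact_force: [0.6, 0.1, 0.6]
width: 0.0491
```

servo_tool --pt "0 0 -5 0 0 0" --pt "0 0 -20 0 0 0" --pt "0 0 -50 0 0 0" --pt "0 0 -90 0 0 0" --pt "0 0 -130 0 0 0" --pt "0 0 -150 0 0 0" --pt "0 0 -150 0 0 0"

```text
clock: 19.05
position: [0.399, 0.3319, 0.1655]
ee_rot: [-0.002, 0.997, 0.083, 0.004]
contact_force: [0.1, 0.1, 0.2]
width: 0.0487
```

```bash
python3 - <<'E'
from fit import *
go([0.397,0.3313,0.0119],0.171)
v=grab('wrist','w11.png'); P=allpts(v)
c=np.array([.440,.3388]);u=np.array([np.cos(.171),np.sin(.171)]);n=np.array([-u[1],u[0]])
a=(P[:,:2]-c)@u; b=(P[:,:2]-c)@n
m=(abs(a)<.07)&(abs(b)<.07)&(P[:,2]<.05)
t=m&(P[:,2]>.025); print('tab',np.median(a[t]),np.median(b[t]),np.median(P[t,2]))
for lo in range(-30,64,8):
    k=m&(a>lo/1e3)&(a<lo/1e3+.008)&(P[:,2]>.0065)&(P[:,2]<.02); print(lo,k.sum(),np.median(P[k,2]).round(4) if k.sum() else None)
v=grab('top','t2.png'); Q=allpts(v); r=np.hypot(Q[:,0]-.6113,Q[:,1]-.0262); k=(r<.035)&(Q[:,2]>.16)&(Q[:,2]<.19); print('bar',rect(Q[k]),np.percentile(Q[k][:,2],[50,90]))
v=grab('scene','s2.png'); Q=allpts(v); r=np.hypot(Q[:,0]-.6113,Q[:,1]-.0262); k=(r<.035)&(Q[:,2]>.16)&(Q[:,2]<.19); print('bar',rect(Q[k]),np.percentile(Q[k][:,2],[50,90]))
E
```

```text
shift [ -3.3   0.8 153.6] turn [-0.2 -0.4 -0.3] pos [0.399  0.3319 0.1655] yaw 0.165 q [ 0.56  0.24  1.73 -0.    1.16  1.97] F [0.1 0.1 0.2] M [ 0.06 -0.03  0.01] w 0.0487 t 19.05
tab -0.04225838344986966 -0.00013143068572504444 0.035480309966332446
-30 129 0.0117
-22 121 0.0116
-14 132 0.0118
-6 146 0.0116
2 305 0.0089
10 445 0.0089
18 346 0.0089
26 354 0.0088
34 353 0.0087
42 239 0.0088
50 61 0.0086
58 0 None
bar (array([610.3,  25.1]), array([63.3, 13.9]), np.float64(0.696)) [0.17235565 0.17449901]
bar (array([612.9,  28.6]), array([63.9, 12.2]), np.float64(0.72)) [0.17131878 0.17387608]
```

View pics/w11.png

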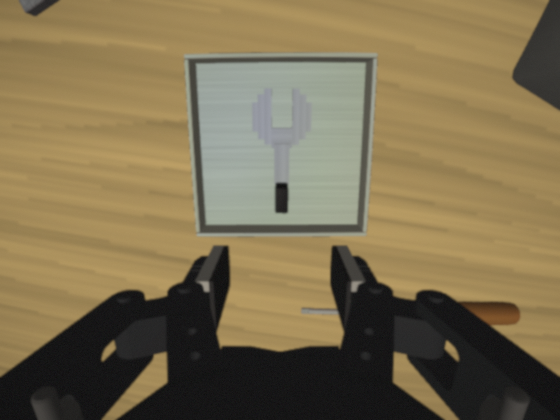

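View pics/t2.png

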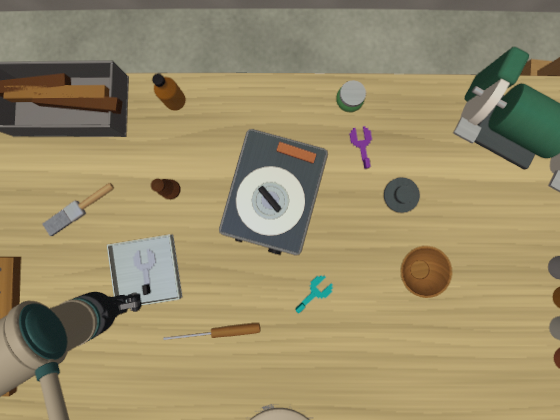

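```bash
python3 -c "
from rig import sign_off; print(sign_off())"
```

```text
the job is handed in; nothing more can be done
None
```

The nut is up at its stop and the washer is lying flat in the square metal tray. I handed the job in at about 19 s of the 69 s allowed; the hand-in gives no verdict.

- **Nut:** I gripped the bar and felt it give clockwise at about 0.25 N m. I turned it about 2.2 rad, until the torque rose to about 0.5 N m (0.2 rad of twist) against the stop, then eased back before letting go. The bar top measured about 173.5 mm from the wrist camera, so its centre is near 160.5 mm against the 159.5 mm needed. That leaves about 1 mm of margin, with the calibration good to about 2 mm. The top and scene cameras gave noisier heights for the bar top (medians 171.3 and 172.4 mm, upper values about 174), and the low ones would put the nut short of 159.5 mm. I relied on the torque rise as the surer sign of the stop.
- **Washer:** I gripped it by the tab, lifted it 5.6 mm level and drew it about 62 mm along its own axis. The wrist force stayed around 1 N throughout. In the tray, the disc top measured about 8.8 mm above the bench and level. The tab was at x −42 mm, y 0 mm in the tray frame, which puts the disc near x +30 mm.
- **Bystanders:** The bowl, hone, spindle and faceplate look unmoved in the last top picture. I did not re-measure their positions. The gripper was clear of everything at hand-in.

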